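Set the knitting carriage's stitch size at the third click

TASK

On the knitting machine's carriage, push the black stitch-size lever from its parked end (the robot's right) towards the left through its clicks and leave it in the third notch, never letting it go past that notch; then press the larger round button on the carriage fully down and let it come up, so that the machine takes the setting. Use the fingertips only: push the lever gently, do not pinch it, do not press the smaller button, and leave everything else where it is.

Things in the scene. Friction and masses are not known exactly. Their poses are not given: they have to be found in the camera images.
- lever (a joint): Lever travel in m along the carriage's +y, 0 (right stop) to 0.118 (left stop). It starts parked at 0 to 0.012, before the first ridge. Friction 0.3 N, damping 10 N per m/s. A spring plunger needs about 4 to 6 N to climb each ridge, then drops with a click into the notch behind it, running about 6 mm ahead of the finger within 0.3 s, and stays.
- lever_paddle (a point): Centre of the black lever's upright paddle: 8 mm thick along the travel (y), 36 mm wide (x), 42 mm tall (21 mm above and below). Under it a black slide block, 54 mm in x, 22 mm in y, its top 21 mm below this point. Axes as the carriage's. On the paddle's parked side (-y), above the rail, there are at least 70 mm of free room.
- lever_foot (a point): Point straight below the paddle's centre (48 mm lower), on the carriage's top face; this point's y in the notch rail's frame tells which notch the lever is in.
- notch_rail: Fixed steel rail under the lever, 30 mm wide (x), 155 mm long (y), 6 mm thick, with six rounded cross ridges 2.5 mm high; its place along the carriage varies. Origin on its underside at the THIRD notch, y along the travel, away from the parked end. Ridge crests at y = -40, -24, -8, 8, 24, 40 mm; five notches midway between (-32, -16, 0, 16, 32 mm), each with 1.5 mm of play either way.
- carriage: The machine's carriage, a fixed cream-coloured block 170 mm deep (x), 320 mm long (y), 45 mm high, on the needle bed. Origin at the centre of its underside, +y along the lever's travel (the robot's left), z up. The lever's track is 35 mm behind the centre line (x = +35 mm), the two buttons in front of it (x about -45 mm).
- set_btn_top (a point): Centre of the top of the LARGER round white button (32 mm across, in a grey housing) on the carriage's front part; it may be on either the left or the right. It is pressed straight down.
- set_btn (a joint): Travel of the larger button in m: 0 up, 0.006 fully down (5 N, springs back).
- clear_btn_top (a point): Centre of the top of the smaller round white button (18 mm across, in a grey housing), on the other side of the carriage's front part. Not to be pressed.
- clear_btn (a joint): Travel of the smaller button in m: 0 up, 0.006 fully down.
- row_counter: Loose grey row counter, 30 x 36 x 30 mm with a short steel stub, standing on the carriage between the two buttons. Origin at the centre of its underside. Leave it.
- claw_weight: Loose dark steel claw weight, 30 x 50 mm, 49 mm high with its hook, on the left end of the needle bed. Origin at the centre of its underside.
- tape_roll: Loose roll of tape, 60 mm across, 18 mm high, on the right end of the needle bed. Origin at the centre of its underside.
- pen_cup: Loose pink cup, 70 mm across, 90 mm high, on the table in front of the machine on the left. Origin at the centre of its underside.
- oil_bottle: Loose oil bottle, 40 mm across, 110 mm high, on the table in front of the machine on the right. Origin at the centre of its underside.
- latch_tool: Loose latch tool with a wooden handle, 150 mm long, lying on the table in front of the machine on the right. Origin under its middle.

How it is judged:
By the outcome, as a careful person would: the job done as asked, in the order asked, and still so for the second after the job is handed in, with the robot touching nothing.
It also fails if it takes over 70 s, if anything falls off the work surface, if the arm or the gripper's body presses on something with over 40 N, if the wrist force passes 120 N, or if a joint passes its speed limit or range.

ROBOT

A 6-joint arm with a two-finger parallel gripper is mounted at the origin on the work surface. World frame = base frame: x ahead of the robot, y to its left, z up, the work surface at z = 0. Lengths are in m, angles in rad, forces in N, time in s.
With the tool pointing down it reaches from about 0.35 to 0.775 m from the base axis. Payload 7.3 kg.
Tool frame: the origin (TCP) lies at the very end of the fingers, on their centre line; the grasp point (between the pads) lies 19 mm behind it; z points along the fingers, y is the line along which they close (so a half turn about z gives the same grasp; the last joint's range is limited). The gripper opens to 92 mm and grips with 3 to 60 N. Pads are 19 mm wide; open, the fingers measure 130 mm over their backs; the gripper's body (75 mm by 190 mm) begins 47 mm behind the grasp point.
Start: joints at [-1.347, 0.342, 1.524, -0, 1.275, -0.146], TCP at [0.19, -0.49, 0.227] pointing down, gripper open.
Joint ranges: [-2.53, 2.53], [-0.77, 2.02], [0.04, 2.7], [-1, 4.14], [0.28, 2.66], [-3.11, 3.11]. Speed limits (rad/s): [2.57, 2.57, 3.14, 3.14, 3.14, 3.14].

INTERFACE

Orientations are given as a unit quaternion [x, y, z, w].
In Python, from cell import manip gives the robot as it stands.
- The arm moves only by the tool move_arm, never from a script. Its argument "series" is text: rows parted by semicolons, each of 6 numbers parted by spaces: the shift along the world's x, y, z in mm, then the turn, a rotation vector about the world's x, y, z in degrees. In form: dx dy dz ax ay az; .... A call has exactly 5 rows; each row is the pose to reach, as a shift and turn from the pose commanded when the call began; what a row does not reach only later rows make up. A row lasts 1/8 s, in which the tool goes at most 62.5 mm and 10.7 degrees, less where a joint would pass 70% of its speed; a pose out of reach is approached as far as the arm can. A call with a gripper value outside its range is refused whole. "gripper" is the finger opening in mm, from 0 to 91.8, set as the call begins (left out, the last holds). The fingers move at their own pace and stop on an object; "force" is the grip in N (left out, the last holds). Time passes only in rows, so rows that repeat a pose let the fingers close, or fill a call up. It gives the time, the measured TCP pose, the force and the opening at its end, in the units of the state.
- manip.get_state(): the state, without advancing time (a new reading comes with each control period).
- manip.read_camera(name): name is "scene" or "top" or "wrist"; returns the picture (420x560x3 uint8, red, green, blue); there is no depth.
- manip.get_calibration(name): a dict with "fx", "fy", "cx", "cy" (pixels), "D" ([k1, k2, p1, p2, k3] as OpenCV has them; the pictures are not rectified), "rvec" (rotation vector, rad) and "tvec" (3), from world to camera coordinates, as OpenCV has them. Camera axes: x right, y down, z forward; pixel columns grow to the right and rows downward; lengths in m; the calibration is good to about 2 mm. A picture is of the moment at which its call begins: read the wrist's pose just before it. get_calibration takes no time and is no camera call; for the wrist camera it gives the pose at the moment of the call.
- manip.hand_in(): hands the job in, once; it reports no verdict.
The state is a dict: "time": time; "joint_positions": joint angles; "joint_vel": joint speeds; "joint_torque": joint torques, N m; "position": TCP position; "tool_rot": TCP orientation; "wrist_force": force on the tool from outside, world axes, zero at the start; "moment": the same for the moment, N m; "gripper_width": opening from 0.0 (shut) to 1.0 (fully open).
Only numpy, scipy, OpenCV 4.12 (cv2) and the standard library are available. Lean on these libraries where they do the work, as an engineer would, in place of code of your own. Each camera call takes 0.05 s, during which the arm holds its last target. There are 200 camera calls.

## Working session

There is one attempt and no reset: what is moved stays moved. The work goes in short steps, Python scripts to look and compute and a tool call to move; the robot and the scene stay as the last step left them, time stands still between calls to the robot, and variables do not carry over. Pictures are saved under pics/ and viewed, on a budget of 10 in all, crops included, one or two more only if the job needs it, and the job is handed in when it is done.

Besides the shell and the picture viewer there is one more tool, called after "Request:" as name(argument=value, ...) on one line, values as JSON. move_arm: Moves the arm, as the interface text tells. Its arguments: {"type":"object","properties":{"series":{"type":"string"},"gripper":{"type":"number"},"force":{"type":"number"}},"required":["series"]}

```bash
ls; mkdir -p pics
cat > h.py <<'E'
import numpy as np, cv2
from cell import manip
def cal(n):
    c=manip.get_calibration(n); K=np.array([[c["fx"],0,c["cx"]],[0,c["fy"],c["cy"]],[0,0,1.]])
    return K,np.array(c["D"],float),np.array(c["rvec"],float),np.array(c["tvec"],float)
def snap(n,f):
    c=cal(n); im=manip.read_camera(n); cv2.imwrite("pics/"+f,im[:,:,::-1]); return im,c
def ray(c,uv):
    K,D,r,t=c; R=cv2.Rodrigues(r)[0]
    p=cv2.undistortPoints(np.array(uv,float).reshape(-1,1,2),K,D).reshape(-1,2)
    d=np.c_[p,np.ones(len(p))]@R; return -R.T@t.ravel(),d
def at_z(c,uv,z):
    o,d=ray(c,uv); return o+d*((z-o[2])/d[:,2])[:,None]
def proj(c,P):
    K,D,r,t=c; return cv2.projectPoints(np.array(P,float).reshape(-1,1,3),r,t,K,D)[0].reshape(-1,2)
E
python3 - <<'E'
from h import *
for n in("scene","top"):
    im,c=snap(n,n+"0.png"); np.set_printoptions(precision=4,suppress=True); print(n,ray(c,[[280,210]]),c[0][0,0])
s=manip.get_state(); print(s["time"],s["position"],s["tool_rot"])
E
```

```text
pics
scene (array([ 0.784 , -0.5885,  1.2944]), array([[-0.2208,  0.4167, -0.8818]])) 516.8056693081007
top (array([0.2743, 0.0099, 1.1943]), array([[ 0.1709, -0.0335, -0.9848]])) 442.94532381285194
0.1 [ 0.1897 -0.4892  0.2261] [ 0.983   0.1839 -0.     -0.0007]
```

View pics/top0.png

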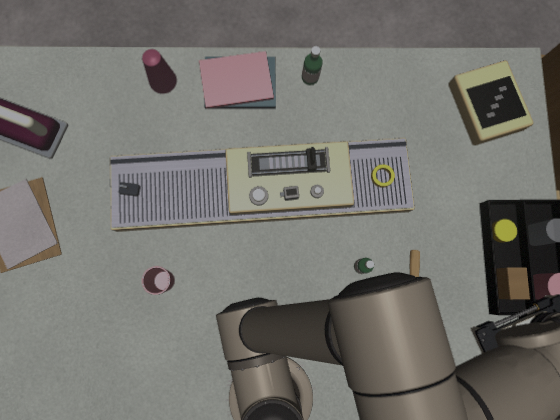

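View pics/scene0.png

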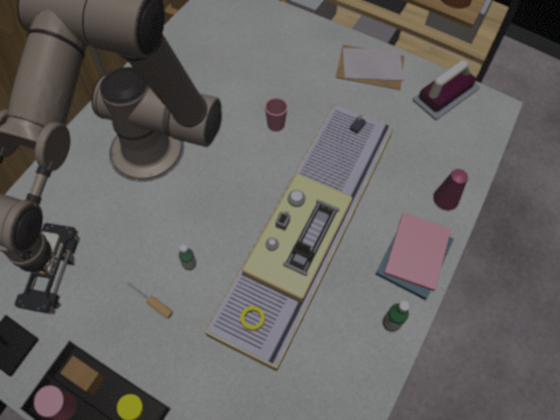

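Run:
```python
from h import *
np.set_printoptions(precision=4,suppress=True)
a=cv2.resize(cv2.imread("pics/top0.png")[135:220,220:360],None,fx=5.7,fy=5.7,interpolation=cv2.INTER_CUBIC)
cv2.imwrite("pics/topc.png",a)
a=cv2.resize(cv2.imread("pics/scene0.png")[170:305,240:360],None,fx=4.4,fy=4.4,interpolation=cv2.INTER_CUBIC)
cv2.imwrite("pics/scenec.png",a)
t,s=cal("top"),cal("scene")
def tri(a,b):
    o1,d1=ray(t,[a]);o2,d2=ray(s,[b]);d1=d1[0];d2=d2[0]
    k=np.linalg.lstsq(np.c_[d1,-d2],o2-o1,rcond=None)[0]
    p,q=o1+k[0]*d1,o2+k[1]*d2; return (p+q)/2,np.linalg.norm(p-q)
print(tri((258.5,194),(296,197)),tri((317,190),(272,243)))
print(at_z(t,[(226,150),(350,142),(354,207),(230,213)],.1))
```

```text
(array([0.5041, 0.0265, 0.1087]), np.float64(0.0008550942168150693)) (array([ 0.5148, -0.1201,  0.1061]), np.float64(0.0028587251779382925))
[[ 0.621   0.1088  0.1   ]
 [ 0.6411 -0.2104  0.1   ]
 [ 0.4706 -0.214   0.1   ]
 [ 0.4576  0.0978  0.1   ]]
```

View pics/topc.png

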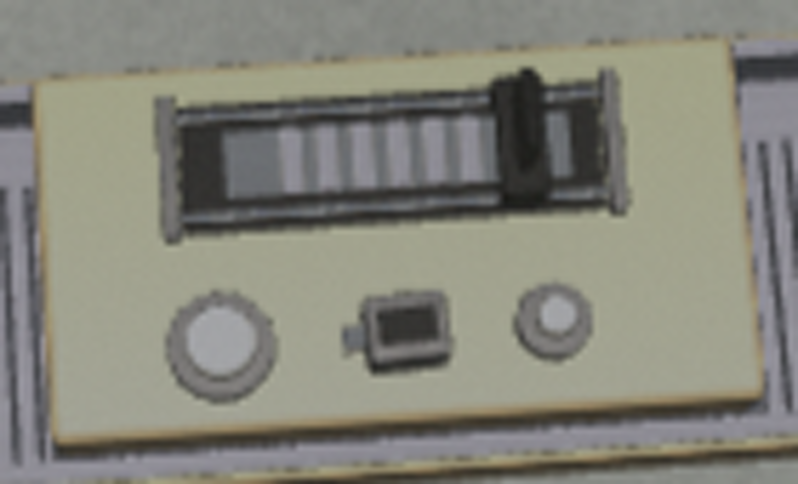

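View pics/scenec.png

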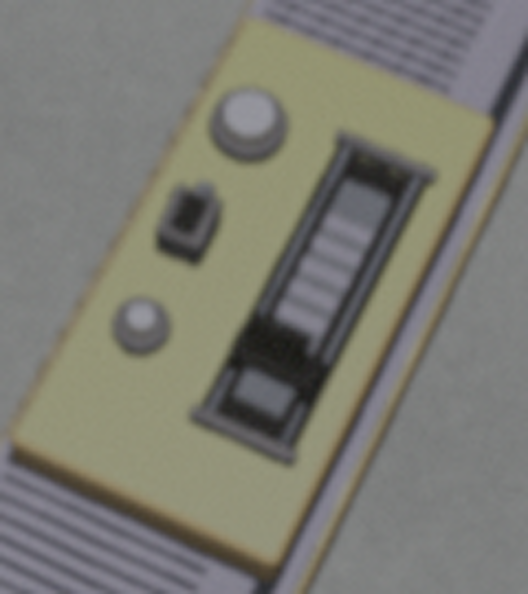

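Request:
move_arm(series="20 25 50 0 0 -4; 55 73 90 0 0 -8; 92 121 105 0 0 -12; 129 170 105 0 0 -16; 166 218 105 0 0 -17.7", gripper=0, force=20)

```text
time: 0.72
position: [0.3534, -0.274, 0.3319]
tool_rot: [1.0, 0.029, 0.0, 0.0]
wrist_force: [1.2, -1.4, 0.8]
gripper_width: 0.505
```

Request:
move_arm(series="37 49 0 0 0 0; 74 98 0 0 0 0; 111 147 0 0 0 0; 144 192 0 0 0 0; 144 192 0 0 0 0")

```text
time: 1.35
position: [0.4978, -0.0805, 0.3309]
tool_rot: [0.999, 0.033, -0.001, -0.001]
wrist_force: [0.0, -0.8, -0.2]
gripper_width: 0.008
```

Run:
```python
from h import *
np.set_printoptions(precision=4,suppress=True)
im,c=snap("wrist","w1.png"); s=manip.get_state(); print(s["time"],s["position"],s["tool_rot"],s["gripper_width"],s["wrist_force"])
print(ray(c,[[280,210]]),c[0])
print(proj(c,[s["position"]]))
```

```text
1.4 [ 0.4969 -0.0822  0.331 ] [ 0.9995  0.0322 -0.0008 -0.0001] 0.005061292832559337 [-0.8934 -0.602   0.2703]
(array([ 0.5687, -0.0765,  0.49  ]), array([[-0.2556, -0.0242, -0.9666]])) [[291.7936   0.     277.438 ]
 [  0.     291.7936 212.8471]
 [  0.       0.       1.    ]]
[[279.4703 258.7306]]
```

View pics/w1.png

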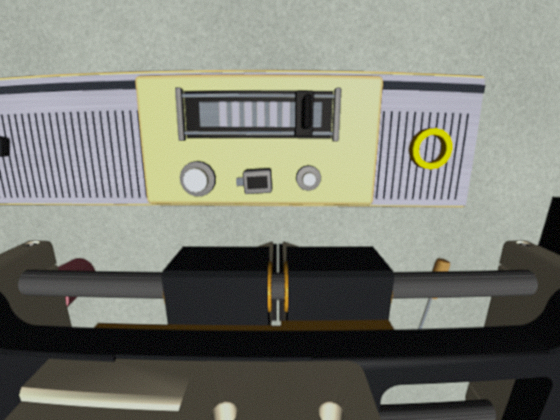

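Request:
move_arm(series="15 0 -25 0 0 0; 30 0 -50 0 0 0; 40 0 -80 0 0 0; 40 0 -80 0 0 0; 40 0 -80 0 0 0")

```text
time: 2.02
position: [0.5364, -0.0846, 0.2529]
tool_rot: [1.0, 0.03, 0.0, 0.0]
wrist_force: [0.7, -0.1, -0.0]
gripper_width: 0.007
```

Run:
```python
from h import *
np.set_printoptions(precision=4,suppress=True)
im,c=snap("wrist","w2.png"); s=manip.get_state(); print(s["time"],s["position"],s["tool_rot"])
np.savez("w2.npz",K=c[0],D=c[1],r=c[2],t=c[3])
print(ray(c,[[280,210]]))
a=cv2.resize(im[60:240,130:400][:,:,::-1],None,fx=2.95,fy=2.95,interpolation=cv2.INTER_CUBIC)
cv2.imwrite("pics/w2c.png",a)
```

```text
2.075 [ 0.5366 -0.0845  0.2533] [0.9995 0.03   0.001  0.0005]
(array([ 0.607 , -0.0808,  0.4121]), array([[-0.2538, -0.0242, -0.9671]]))
```

View pics/w2c.png

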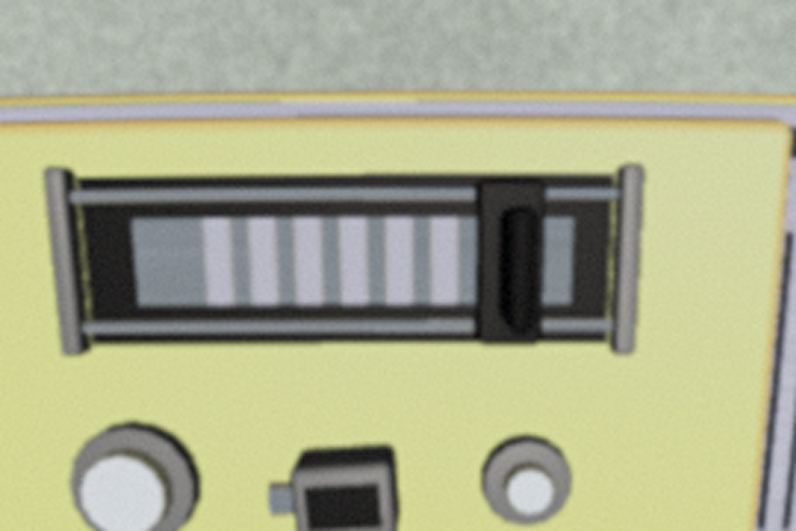

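```bash
cat > w2.py <<'E'
from h import *
np.set_printoptions(precision=4,suppress=True)
d=np.load("w2.npz"); c=(d["K"],d["D"],d["r"],d["t"])
im=cv2.imread("pics/w2.png").astype(float)
P=lambda u,v:(130+(u+.5)/2.95-.5,60+(v+.5)/2.95-.5)
g=cv2.resize(im[60:240,130:400],None,fx=2.95,fy=2.95,interpolation=cv2.INTER_CUBIC)[:,:,1]
E
python3 - <<'E'
from w2 import *
pr=cv2.GaussianBlur(g[240:285].mean(0)[None],(0,0),3)[0]
dv=np.gradient(pr)
for u in range(100,620):
    if abs(dv[u])>.6 and abs(dv[u])==max(abs(dv[u-6:u+7])): print(u,round(dv[u],2),end="; ")
print()
rows=cv2.GaussianBlur(g[:,150:470].mean(1)[:,None],(0,0),2)[:,0]; dr=np.gradient(rows)
for v in range(150,360):
    if abs(dr[v])>1 and abs(dr[v])==max(abs(dr[v-5:v+6])): print("row",v,round(dr[v],2),end="; ")
print()
for zc in(.085,.09,.095,.1,.105):
    e=at_z(c,[P(135.5,262),P(574.5,262)],zc+.006); s=at_z(c,[P(219,262),P(443,262)],zc+.0075)
    q=at_z(c,[P(783,124)],zc)
    w=at_z(c,[P(310,215),P(310,305)],zc+.006)
    print(zc,np.linalg.norm(e[0]-e[1]),np.linalg.norm(s[0]-s[1]),np.linalg.norm(w[0]-w[1]),s[0],s[1],q)
E
```

```text
134 10.63; 205 4.34; 231 -4.33; 250 4.42; 277 -4.37; 294 4.65; 322 -4.64; 340 4.64; 367 -4.53; 385 4.91; 412 -4.84; 430 4.62; 457 -4.59; 476 -10.76; 499 -4.54; 512 2.22; 526 -1.03; 543 10.38; 572 -9.3; 606 6.8; 
row 175 -20.82; row 188 12.98; row 201 -11.76; row 216 14.48; row 305 -13.48; row 320 10.79; row 333 -12.9; row 342 20.73; 
0.085 0.16144300689958976 0.08184182559375958 0.03241037027189553 [ 0.5867 -0.0027  0.0925] [ 0.5913 -0.0844  0.0925] [[ 0.6484 -0.2047  0.085 ]]
0.09 0.15892919935672947 0.08056149668631372 0.03190571271613621 [ 0.5871 -0.0039  0.0975] [ 0.5916 -0.0843  0.0975] [[ 0.6477 -0.2028  0.09  ]]
0.095 0.15641539181386907 0.07928116777886791 0.03140105516037678 [ 0.5874 -0.0051  0.1025] [ 0.5918 -0.0843  0.1025] [[ 0.6471 -0.2009  0.095 ]]
0.1 0.15390158427100867 0.07800083887142209 0.030896397604617466 [ 0.5877 -0.0063  0.1075] [ 0.5921 -0.0842  0.1075] [[ 0.6465 -0.199   0.1   ]]
0.105 0.1513877767281483 0.07672050996397628 0.03039174004885804 [ 0.588  -0.0076  0.1125] [ 0.5923 -0.0842  0.1125] [[ 0.6458 -0.1971  0.105 ]]
```

Run:
```python
from w2 import *
ex=np.array([.0555,-.9985])  # rail -y dir
R=at_z(c,[P(218,262),P(263.5,262),P(308,262),P(353.5,262),P(398.5,262),P(443.5,262)],.1025)
i=np.polyfit([40,24,8,-8,-24,-40],R,1); o=i[1]; dirn=i[0]/np.linalg.norm(i[0]); print("notch3",o,"dir",dirn,i[0]*1000, np.degrees(np.arctan2(-dirn[0],dirn[1])))
b=at_z(c,[P(543,262),P(476,262)],.122); print("block edges along",(b-o)@dirn, b)
b2=at_z(c,[P(476,262)],.101); print((b2-o)@dirn)
# paddle from the top camera / overlays
for n,cc,f in(("top",cal("top"),"top0.png"),("scene",cal("scene"),"scene0.png")):
  for y in(-.064,-.068,-.072):
    print(n,y,proj(cc,[o+dirn*y+np.array([0,0,.0615]),o]))
bx=at_z(c,[P(510,183),P(510,342)],.122);print("block x",bx,np.linalg.norm(bx[0]-bx[1]))
print("btn",at_z(c,[P(123,491),P(530,491)],.107))
```

```text
notch3 [ 0.5896 -0.0447  0.1025] dir [-0.0563  0.9984 -0.    ] [-0.0561  0.9956 -0.    ] 3.2246635703459705
block edges along [-0.0726 -0.0504] [[ 0.5948 -0.1171  0.122 ]
 [ 0.5934 -0.0949  0.122 ]]
[-0.0514]
top -0.064 [[313.7663 152.6813]
 [286.2121 161.3622]]
top -0.068 [[315.4124 152.5844]
 [286.2121 161.3622]]
top -0.072 [[317.0582 152.4875]
 [286.2121 161.3622]]
scene -0.064 [[302.1699 244.2955]
 [311.5584 233.8384]]
scene -0.068 [[301.4556 245.6543]
 [311.5584 233.8384]]
scene -0.072 [[300.7393 247.0166]
 [311.5584 233.8384]]
block x [[ 0.6193 -0.1042  0.122 ]
 [ 0.5676 -0.1083  0.122 ]] 0.05177222131034167
btn [[ 0.5014  0.0305  0.107 ]
 [ 0.5106 -0.1217  0.107 ]]
```

Request:
move_arm(series="20 -20 0 0 0 0; 40 -40 0 0 0 0; 58 -52 0 0 0 0; 58 -52 -30 0 0 0; 58 -52 -60 0 0 0")

```text
time: 2.7
position: [0.5951, -0.1364, 0.1928]
tool_rot: [1.0, 0.03, 0.002, 0.001]
wrist_force: [0.5, -0.4, -0.5]
gripper_width: 0.003
```

Request:
move_arm(series="0 0 -10 0 0 0; 0 0 -20 0 0 0; 0 0 -30 0 0 0; 0 0 -40 0 0 0; 0 0 -40 0 0 0")

```text
time: 3.32
position: [0.5942, -0.1355, 0.151]
tool_rot: [1.0, 0.03, -0.001, -0.0]
wrist_force: [-0.1, -0.6, -0.0]
gripper_width: 0.007
```

Run:
```python
from h import *
np.set_printoptions(precision=4,suppress=True)
im,c=snap("wrist","w3.png"); s=manip.get_state(); print(s["time"],s["position"],s["tool_rot"],s["wrist_force"])
sc,_=snap("scene","s3.png")
a=cv2.resize(im[60:330,120:480],(800,600))
cv2.imwrite("pics/w3c.png",a[:,:,::-1]); print(proj(c,[s["position"]]))
cv2.imwrite("pics/s3c.png",cv2.resize(sc[190:300,230:350][:,:,::-1],None,fx=5,fy=5,interpolation=cv2.INTER_CUBIC))
```

```text
3.375 [ 0.5945 -0.1356  0.1516] [ 0.9995  0.0305 -0.0002 -0.    ] [-0.3    -0.2978 -0.5047]
[[276.8605 256.9905]]
```

View pics/w3c.png

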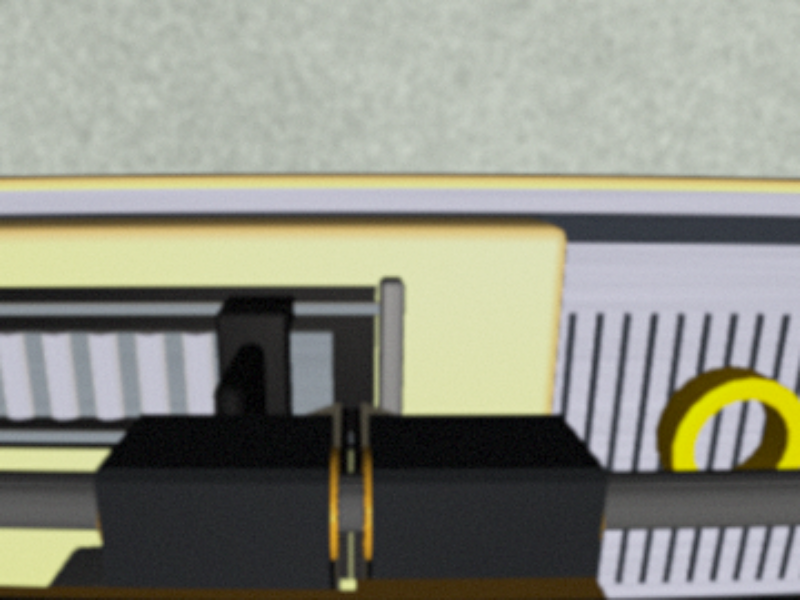

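Request:
move_arm(series="0 0 -7 0 0 0; 0 0 -13 0 0 0; -0.3 5 -13 0 0 0; -0.6 10 -13 0 0 0; -0.6 10 -13 0 0 0")

```text
time: 4.05
position: [0.5941, -0.1251, 0.1389]
tool_rot: [1.0, 0.031, 0.0, 0.0]
wrist_force: [0.5, -0.9, 0.4]
gripper_width: 0.006
```

```bash
cat > lev.py <<'E'
from h import *
import sys
np.set_printoptions(precision=4,suppress=True)
o=np.array([.5896,-.0447,.1025]); e=np.array([-.0563,.9984,0]); n=np.array([.9984,.0563,0])
st=manip.get_state(); im,c=snap("wrist","l%s.png"%sys.argv[1])
p=np.array(st["position"]); print("t",st["time"],"tcp s,lat,z mm",(p-o)@e*1e3,(p-o)@n*1e3,p[2]*1e3,"F",st["wrist_force"])
S=np.arange(-100,60,.25)
def prof(z):
    rows=[]
    for l in(5,7,9,11,13):
        q=proj(c,[o*[1,1,0]+e*s/1e3+n*l/1e3+[0,0,z] for s in S]).astype(np.float32)
        rows.append(cv2.remap(im[:,:,1],q[None,:,0],q[None,:,1],cv2.INTER_LINEAR)[0].astype(float))
    return cv2.GaussianBlur(np.mean(rows,0)[None],(0,0),3)[0]
for z in(.122,.1025):
    d=np.gradient(prof(z)); k=[i for i in range(8,len(S)-8) if abs(d[i])>1.2 and abs(d[i])==abs(d[i-8:i+9]).max()]
    print(z,[(float(S[i]),round(float(d[i]),1)) for i in k])
E
python3 lev.py 1
```

```text
t 4.05 tcp s,lat,z mm -80.56507705490802 -0.07902677845802523 138.944310233535 F [ 0.463  -0.9184  0.4093]
0.122 [(-96.75, -13.6), (-84.75, 11.6), (-69.5, -13.1), (-61.75, -3.4), (-47.5, 17.6), (-39.75, -4.9), (-34.0, 4.6), (-25.5, -4.7), (-19.75, 4.4), (-11.0, -5.0), (-5.25, 4.5), (3.25, -4.6), (9.0, 4.5), (17.75, -4.6), (23.5, 4.3), (32.0, -4.7), (55.0, -12.4)]
0.1025 [(-85.25, 10.8), (-68.0, -13.0), (-59.25, -2.2), (-51.25, 1.2), (-43.75, 16.7), (-35.25, -4.8), (-29.0, 4.4), (-19.25, -4.7), (-13.0, 4.3), (-3.25, -4.9), (3.0, 4.3), (12.75, -4.6), (19.0, 4.4), (28.75, -4.5), (35.0, 4.1), (44.75, -4.7)]
```

Request:
move_arm(series="-0.1 2 0 0 0 0; -0.2 4 0 0 0 0; -0.3 6 0 0 0 0; -0.4 8 0 0 0 0; -0.4 8 0 0 0 0")

```text
time: 4.72
position: [0.5935, -0.1172, 0.1387]
tool_rot: [1.0, 0.031, -0.0, -0.0]
wrist_force: [0.0, 0.1, -0.0]
gripper_width: 0.002
```

```bash
python3 lev.py 2
```

```text
t 4.725 tcp s,lat,z mm -72.6062750311154 -0.22132750397203776 138.68172754983226 F [ 0.0408  0.0614 -0.045 ]
0.122 [(-95.75, -13.1), (-84.0, 12.1), (-62.5, -13.0), (-54.75, -3.7), (-44.75, 1.6), (-40.5, 15.7), (-33.25, 4.7), (-24.5, -4.8), (-18.75, 4.5), (-10.25, -4.8), (-4.5, 4.5), (4.25, -4.6), (10.0, 4.2), (18.5, -4.8), (24.25, 4.4), (33.0, -4.5), (55.75, -12.5)]
0.1025 [(-85.25, 11.3), (-61.25, -12.3), (-52.5, -2.2), (-42.75, 1.3), (-37.0, 15.5), (-29.0, 4.5), (-19.25, -4.8), (-13.0, 4.5), (-3.25, -4.8), (3.0, 4.4), (12.75, -4.5), (19.0, 4.2), (28.75, -4.6), (35.0, 4.1), (44.75, -4.4)]
```

Request:
move_arm(series="-0.2 3 0 0 0 0; -0.3 6 0 0 0 0; -0.4 8 0 0 0 0; -0.6 10 0 0 0 0; -0.7 12 0 0 0 0")

```text
time: 5.4
position: [0.5928, -0.1056, 0.1386]
tool_rot: [1.0, 0.03, -0.0, -0.0]
wrist_force: [0.3, -2.5, -0.4]
gripper_width: 0.006
```

```bash
python3 lev.py 3
```

```text
t 5.4 tcp s,lat,z mm -61.02671530224641 -0.27642243585115556 138.59794532193163 F [ 0.3074 -2.5284 -0.3904]
0.122 [(-94.25, -11.7), (-82.75, 11.8), (-51.0, -13.5), (-43.25, -3.3), (-29.25, 17.8), (-23.5, -4.9), (-17.75, 4.6), (-9.0, -4.8), (-3.25, 4.3), (5.25, -4.9), (11.0, 4.6), (19.75, -4.6), (25.5, 4.4), (34.0, -4.5), (57.0, -12.1)]
0.1025 [(-98.0, -11.9), (-85.25, 10.8), (-50.0, -12.8), (-41.25, -2.1), (-32.75, 1.3), (-25.5, 16.7), (-19.25, -5.0), (-12.75, 4.5), (-3.25, -4.7), (3.0, 4.1), (12.75, -4.8), (19.0, 4.5), (28.75, -4.4), (35.0, 4.2), (44.75, -4.4)]
```

Request:
move_arm(series="-0.05 0.5 0 0 0 0; -0.05 1 0 0 0 0; -0.1 1.5 0 0 0 0; -0.1 1.5 0 0 0 0; -0.1 1.5 0 0 0 0")

```text
time: 6.08
position: [0.5928, -0.1042, 0.1387]
tool_rot: [1.0, 0.03, 0.0, 0.0]
wrist_force: [0.6, -0.4, -1.0]
gripper_width: 0.003
```

```bash
python3 lev.py 4
```

```text
t 6.075 tcp s,lat,z mm -59.547238378845506 -0.16963804667445187 138.7379521335283 F [ 0.6284 -0.4269 -0.999 ]
0.122 [(-98.0, -8.9), (-94.0, -11.7), (-82.75, 11.6), (-43.0, -18.5), (-35.0, -3.4), (-20.75, 12.8), (-9.0, -4.7), (-3.25, 4.4), (5.5, -4.7), (11.25, 4.5), (19.75, -4.7), (25.5, 4.3), (34.25, -4.6), (57.0, -12.1)]
0.1025 [(-98.0, -11.6), (-85.25, 10.8), (-44.75, 4.7), (-41.0, -17.3), (-32.0, -2.3), (-16.5, 11.9), (-12.75, 4.4), (-3.25, -4.7), (3.25, 4.2), (12.75, -4.6), (19.0, 4.5), (28.75, -4.5), (35.0, 4.2), (44.75, -4.5)]
```

Request:
move_arm(series="-0.3 5 0 0 0 0; -0.5 10 0 0 0 0; -0.7 13 0 0 0 0; -0.8 14.5 0 0 0 0; -0.9 16 0 0 0 0")

```text
time: 6.75
position: [0.5918, -0.0877, 0.1387]
tool_rot: [1.0, 0.03, -0.0, -0.0]
wrist_force: [0.3, -0.4, -0.2]
gripper_width: 0.007
```

Request:
move_arm(series="0 0 0 0 0 0; 0 0 0 0 0 0; 0 0 0 0 0 0; 0 0 0 0 0 0; 0 0 0 0 0 0")

```text
time: 7.38
position: [0.5919, -0.0882, 0.1387]
tool_rot: [1.0, 0.03, -0.0, 0.0]
wrist_force: [-0.7, 0.2, 0.3]
gripper_width: 0.002
```

```bash
python3 lev.py 5
```

```text
t 7.375 tcp s,lat,z mm -43.54903815246997 -0.16802417890975319 138.72089146346033 F [-0.6577  0.2119  0.2933]
0.122 [(-96.5, -9.8), (-92.0, -11.1), (-81.0, 11.7), (-44.75, 4.8), (-36.25, -5.0), (-30.5, 4.8), (-27.0, -18.4), (-19.0, -3.6), (-4.75, 13.0), (7.0, -4.8), (12.75, 4.4), (21.5, -4.7), (27.25, 4.4), (36.0, -4.5)]
0.1025 [(-97.5, -11.0), (-85.25, 11.0), (-44.75, 4.8), (-35.25, -4.9), (-28.75, 4.8), (-25.0, -17.6), (-16.0, -2.4), (-0.5, 12.2), (3.25, 4.4), (12.75, -4.8), (19.0, 4.2), (28.75, -4.5), (35.0, 4.3), (44.75, -4.5)]
```

Lever in notch 2 (−15.9). Same again for notch 3.

Request:
move_arm(series="-0.3 5 0 0 0 0; -0.5 10 0 0 0 0; -0.7 13 0 0 0 0; -0.8 14.5 0 0 0 0; -0.9 16 0 0 0 0")

```text
time: 8.05
position: [0.5909, -0.0717, 0.1387]
tool_rot: [1.0, 0.03, -0.0, -0.0]
wrist_force: [-0.4, 0.0, -0.0]
gripper_width: 0.009
```

Request:
move_arm(series="0 0 0 0 0 0; 0 0 0 0 0 0; 0 0 0 0 0 0; 0 0 0 0 0 0; 0 0 0 0 0 0")

```text
time: 8.68
position: [0.591, -0.0722, 0.1387]
tool_rot: [1.0, 0.03, -0.0, 0.0]
wrist_force: [0.4, 0.2, -0.0]
gripper_width: 0.001
```

```bash
python3 lev.py 6
```

```text
t 8.675 tcp s,lat,z mm -27.543432919661925 -0.19571983639076274 138.72639802768163 F [ 0.389   0.1889 -0.0206]
0.122 [(-95.0, -10.1), (-90.0, -11.3), (-79.5, 11.7), (-43.0, 4.9), (-34.5, -4.8), (-28.75, 4.9), (-20.25, -5.1), (-11.0, -18.5), (-3.0, -3.5), (11.25, 12.9), (23.0, -4.6), (28.75, 4.4), (37.5, -4.6)]
0.1025 [(-97.0, -11.4), (-85.25, 10.9), (-44.75, 4.9), (-35.25, -4.9), (-28.75, 4.7), (-19.25, -5.0), (-12.75, 4.6), (-9.0, -17.3), (0.0, -2.2), (15.5, 12.0), (19.25, 4.4), (28.75, -4.5), (35.0, 4.2), (44.75, -4.6)]
```

Request:
move_arm(series="0.6 -10 0 0 0 0; 0.6 -10 30 0 0 0; 0.6 -10 80 0 0 0; -35 30 80 0 0 0; -75 65 80 0 0 0")

```text
time: 9.35
position: [0.5156, -0.0071, 0.2191]
tool_rot: [1.0, 0.03, 0.001, 0.0]
wrist_force: [-0.4, 0.3, 0.5]
gripper_width: 0.005
```

Request:
move_arm(series="-25 25 0 0 0 0; -45 37 0 0 0 0; -45 37 0 0 0 0; -45 37 0 0 0 0; -45 37 0 0 0 0")

```text
time: 9.98
position: [0.4717, 0.0291, 0.2186]
tool_rot: [1.0, 0.03, 0.0, 0.0]
wrist_force: [-0.5, 0.2, -0.5]
gripper_width: 0.007
```

```bash
python3 lev.py 7
python3 - <<'E'
from h import *
im,c=snap("wrist","w8.png"); s=manip.get_state(); print(s["position"],s["tool_rot"])
np.savez("w8.npz",K=c[0],D=c[1],r=c[2],t=c[3]); snap("top","t8.png")
q=proj(c,[[.504,.0265,.1087]]); print(q)
E
```

```text
t 9.975 tcp s,lat,z mm 80.32107121253178 -113.5304135734097 218.59107407539472 F [-0.4638  0.2156 -0.5429]
0.122 [(-96.75, -8.5), (-90.0, -7.2), (-85.25, 6.2), (-82.5, -6.3), (-73.25, 7.9), (-35.75, 3.3), (-27.0, -3.4), (-18.25, -11.2), (-12.0, -2.4), (3.25, 3.3), (12.75, 12.5), (17.5, -3.5), (23.5, 3.6), (32.5, -3.5), (38.5, 3.6), (47.25, -3.4)]
0.1025 [(-97.75, 6.1), (-95.0, -6.2), (-85.0, 9.5), (-44.75, 4.0), (-35.0, -4.0), (-26.0, -14.1), (-19.0, -2.4), (-2.5, 3.3), (7.5, 14.6), (13.0, -4.0), (19.25, 3.9), (28.75, -4.2), (35.25, 4.1), (44.75, -3.9)]
[0.47146634 0.0292944  0.21846891] [ 9.99547987e-01  3.00633092e-02 -1.26194803e-04  6.04430044e-05]
[[281.97100453 176.08696119]]
```

View pics/w8.png

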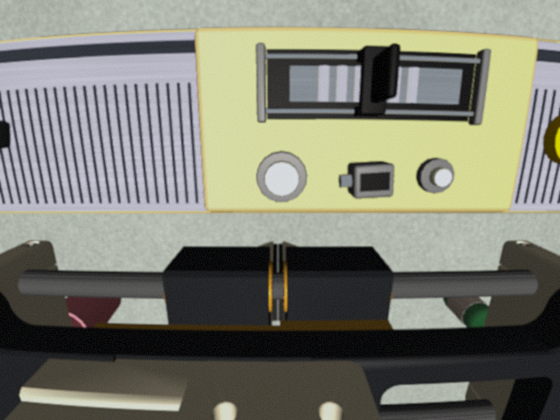

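Request:
move_arm(series="32 -2.5 0 0 0 0; 32 -2.5 -40 0 0 0; 32 -2.5 -80 0 0 0; 32 -2.5 -100 0 0 0; 32 -2.5 -104 0 0 0")

```text
time: 10.75
position: [0.5023, 0.0272, 0.1136]
tool_rot: [1.0, 0.03, -0.002, -0.0]
wrist_force: [-2.6, 0.3, 3.6]
gripper_width: 0.004
```

Request:
move_arm(series="0 0 0 0 0 0; 0 0 -1 0 0 0; 0 0 -2 0 0 0; 0 0 -3 0 0 0; 0 0 -3 0 0 0")

```text
time: 11.38
position: [0.5035, 0.0272, 0.1121]
tool_rot: [1.0, 0.03, 0.001, 0.0]
wrist_force: [0.1, -0.1, 3.9]
gripper_width: 0.004
```

Request:
move_arm(series="0 0 -1 0 0 0; 0 0 -2 0 0 0; 0 0 -3 0 0 0; 0 0 -3 0 0 0; 0 0 -3 0 0 0")

```text
time: 12.0
position: [0.5036, 0.0272, 0.1109]
tool_rot: [1.0, 0.031, 0.001, 0.0]
wrist_force: [-5.9, 0.5, 22.2]
gripper_width: 0.006
```

Request:
move_arm(series="0 0 2 0 0 0; 0 0 3 0 0 0; 0 0 4 0 0 0; 0 0 4 0 0 0; 0 0 4 0 0 0")

```text
time: 12.62
position: [0.5035, 0.0272, 0.1128]
tool_rot: [1.0, 0.03, 0.0, 0.0]
wrist_force: [2.0, -0.9, 3.7]
gripper_width: 0.004
```

Request:
move_arm(series="0 0 1 0 0 0; 0 0 2 0 0 0; 0 0 2 0 0 0; 0 0 2 0 0 0; 0 0 2 0 0 0")

```text
time: 13.25
position: [0.5029, 0.0274, 0.1147]
tool_rot: [1.0, 0.03, -0.0, -0.0]
wrist_force: [2.8, -0.6, 2.3]
gripper_width: 0.005
```

Request:
move_arm(series="0 0 1 0 0 0; 0 0 2 0 0 0; 0 0 2 0 0 0; 0 0 2 0 0 0; 0 0 2 0 0 0")

```text
time: 13.88
position: [0.5027, 0.0274, 0.1166]
tool_rot: [1.0, 0.03, -0.0, -0.0]
wrist_force: [0.9, -0.1, 1.0]
gripper_width: 0.005
```

Request:
move_arm(series="0 0 1 0 0 0; 0 0 2 0 0 0; 0 0 2 0 0 0; 0 0 2 0 0 0; 0 0 2 0 0 0")

```text
time: 14.5
position: [0.5029, 0.0273, 0.1187]
tool_rot: [1.0, 0.03, -0.0, 0.0]
wrist_force: [-0.1, 0.8, -0.9]
gripper_width: 0.007
```

Run:
```python
from h import *
np.set_printoptions(precision=4,suppress=True)
def blob(f,x,y,r):
    im=cv2.imread("pics/"+f); b=im[y-r:y+r,x-r:x+r,0].astype(int)
    th=(b.max()*.97+np.median(b))/2 if 0 else b.max()*.82
    n,l,s,ce=cv2.connectedComponentsWithStats((b>th).astype(np.uint8)); k=1+s[1:,4].argmax()
    print(f,ce[k]+[x-r,y-r],s[k],b.max(),np.median(b)); return ce[k]+[x-r,y-r]
ld=lambda f:(lambda d:(d["K"],d["D"],d["r"],d["t"]))(np.load(f))
v=[(cal("top"),blob("top0.png",258,195,12)),(ld("w2.npz"),blob("w2.png",171,226,20)),(ld("w8.npz"),blob("w8.png",282,177,24)),(cal("scene"),blob("scene0.png",296,197,10))]
def lsq(v):
    A=np.zeros((3,3));B=np.zeros(3)
    for c,u in v:
        o,d=ray(c,[u]);d=d[0]/np.linalg.norm(d);M=np.eye(3)-np.outer(d,d);A+=M;B+=M@o
    return np.linalg.solve(A,B)
p=lsq(v);print(p)
for c,u in v: print(proj(c,[p])[0]-u, lsq([w for w in v if w[1] is not u]))
w8=cv2.imread("pics/w8.png"); print(w8[177,250:315].tolist())
```

```text
top0.png [256.4235 193.5529] [  0   0  24  24 255] 168 144.0
w2.png [171.0071 227.8913] [  7   9  27  27 561] 224 144.0
w8.png [281.3221 178.5893] [  7  10  33  33 857] 226 161.0
scene0.png [296.0909 195.2386] [ 5  4 11 10 88] 157 112.0
[0.503  0.0287 0.1152]
[1.0451 0.235 ] [0.5034 0.0271 0.1175]
[-0.691  -0.7089] [0.5032 0.029  0.1149]
[-1.7408 -0.4823] [0.5029 0.0297 0.1134]
[-0.1181 -0.211 ] [0.5028 0.0287 0.116 ]
[[160, 217, 213], [164, 220, 216], [163, 219, 213], [163, 220, 215], [160, 219, 214], [150, 202, 199], [125, 157, 156], [132, 136, 137], [145, 146, 148], [153, 156, 155], [154, 155, 157], [150, 152, 155], [149, 150, 154], [141, 145, 147], [146, 150, 151], [196, 197, 191], [221, 218, 214], [221, 218, 214], [221, 217, 212], [219, 216, 213], [219, 216, 212], [222, 217, 214], [223, 222, 218], [221, 218, 213], [225, 222, 217], [222, 218, 216], [221, 219, 214], [220, 216, 212], [224, 219, 217], [222, 217, 215], [222, 218, 215], [221, 218, 213], [223, 218, 215], [220, 218, 213], [221, 216, 213], [223, 219, 217], [221, 217, 213], [222, 219, 213], [222, 217, 216], [221, 219, 212], [221, 217, 213], [223, 218, 214], [224, 221, 217], [220, 216, 213], [223, 219, 216], [223, 220, 215], [221, 217, 213], [213, 210, 208], [180, 182, 180], [145, 148, 151], [146, 148, 152], [151, 157, 156], [153, 155, 157], [153, 156, 158], [151, 151, 155], [138, 140, 143], [130, 153, 152], [139, 191, 189], [160, 217, 213], [159, 218, 214], [160, 217, 215], [157, 218, 215], [157, 219, 216], [158, 219, 215], [159, 219, 214]]
```

Run:
```python
from h import *
np.set_printoptions(precision=1,suppress=True)
d=np.load("w2.npz");c=(d["K"],d["D"],d["r"],d["t"])
im=cv2.imread("pics/w2.png"); v=im[195:260,145:205].astype(int)
m=((v.max(2)-v.min(2))<30)
n,l,s,ce=cv2.connectedComponentsWithStats(m.astype(np.uint8)); k=1+s[1:,4].argmax()
print("grey bbox L,T,R,B",s[k][0]+145,s[k][1]+195,s[k][0]+s[k][2]+144,s[k][1]+s[k][3]+194)
a=np.linspace(0,6.283,90)
for z in(.095,.1,.104,.108,.112,.1175):
  for r in(.016,.021,.022,.023):
    q=proj(c,np.c_[.503+r*np.cos(a),.0275+r*np.sin(a),0*a+z]); print(z,r,q.min(0),q.max(0))
a=im[185:260,135:215]; cv2.imwrite("pics/w2b.png",cv2.resize(a,None,fx=7,fy=7,interpolation=cv2.INTER_CUBIC))
```

```text
grey bbox L,T,R,B 154 203 196 244
0.095 0.016 [163.7 208.2] [191.4 234.9]
0.095 0.021 [159.4 203.9] [195.7 239. ]
0.095 0.022 [158.6 203. ] [196.6 239.8]
0.095 0.023 [157.7 202.2] [197.4 240.6]
0.1 0.016 [162.1 209.3] [190.1 236.4]
0.1 0.021 [157.7 204.9] [194.5 240.5]
0.1 0.022 [156.8 204.1] [195.4 241.3]
0.1 0.023 [156.  203.2] [196.3 242.1]
0.104 0.016 [160.7 210.2] [189.1 237.6]
0.104 0.021 [156.3 205.8] [193.5 241.8]
0.104 0.022 [155.4 204.9] [194.4 242.6]
0.104 0.023 [154.6 204. ] [195.3 243.4]
0.108 0.016 [159.3 211.2] [188.  238.8]
0.108 0.021 [154.9 206.7] [192.5 243. ]
0.108 0.022 [154.  205.8] [193.4 243.9]
0.108 0.023 [153.1 204.9] [194.3 244.7]
0.112 0.016 [157.9 212.1] [187.  240.1]
0.112 0.021 [153.4 207.6] [191.5 244.3]
0.112 0.022 [152.5 206.7] [192.4 245.2]
0.112 0.023 [151.6 205.8] [193.3 246. ]
0.1175 0.016 [155.9 213.5] [185.4 241.9]
0.1175 0.021 [151.3 208.9] [190.1 246.2]
0.1175 0.022 [150.4 208. ] [191. 247.]
0.1175 0.023 [149.5 207.1] [191.9 247.9]
```

View pics/w2b.png

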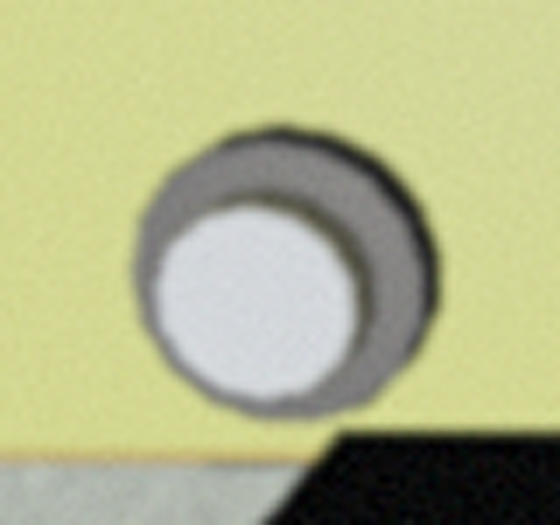

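Request:
move_arm(series="0 0 40 0 0 0; 0 0 90 0 0 0; 0 0 130 0 0 0; 17 -40 130 0 0 0; 35 -72 130 0 0 0")

```text
time: 15.12
position: [0.5384, -0.0456, 0.2496]
tool_rot: [1.0, 0.031, 0.001, 0.0]
wrist_force: [-0.2, 0.2, 0.5]
gripper_width: 0.011
```

Request:
move_arm(series="0 0 0 0 0 0; 0 0 0 0 0 0; 0 0 0 0 0 0; 0 0 0 0 0 0; 0 0 0 0 0 0")

```text
time: 15.75
position: [0.5379, -0.0442, 0.2489]
tool_rot: [1.0, 0.031, 0.0, 0.0]
wrist_force: [-0.7, 0.4, -0.0]
gripper_width: 0.001
```

```bash
python3 lev.py 9
```

```text
t 15.75 tcp s,lat,z mm 3.3729132166434908 -51.63543512721402 248.85912160882583 F [-0.7232  0.4292 -0.0288]
0.122 [(-95.75, -9.0), (-90.5, -6.5), (-79.5, 8.0), (-41.75, 4.1), (-32.75, -3.8), (-26.75, 3.8), (-17.75, -4.2), (-10.5, -9.7), (-4.75, -2.6), (5.0, 2.9), (11.25, 9.0), (18.25, 3.8), (27.25, -4.1), (33.25, 3.8), (42.25, -3.7)]
0.1025 [(-96.75, -6.3), (-85.25, 7.6), (-45.0, 3.9), (-35.25, -3.6), (-28.5, 3.7), (-19.25, -4.0), (-11.25, -9.5), (-5.25, -2.7), (5.0, 2.8), (11.75, 8.5), (19.25, 3.7), (29.0, -3.9), (35.25, 3.5), (44.75, -3.6)]
```

View pics/l9.png

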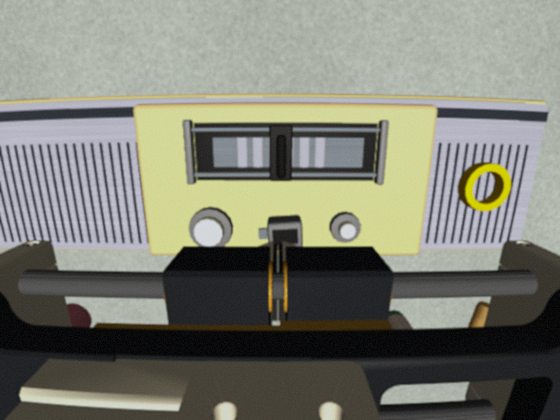

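The lever block (col 281) sits in the middle, with two ridges clear on each side. Edges at −10.5 and 11.25 mm put it at +0.4 mm, which is the third notch. The button at (208, 230) is back up, and the other items look undisturbed.

```bash
python3 -c "
from cell import manip
print(manip.hand_in())"
```

```text
the job is handed in; nothing more can be done
None
```

The lever is in the third notch, the larger button has been pressed fully down and released, and the job is handed in at about 15.8 s of the 70 s limit.

- **Lever:** I pushed it with the closed fingertips through three separate clicks. The camera put it at −31.9, −15.9 and then +0.1 mm in the rail's frame. My last check, after the button press, read +0.4 mm, inside the ±1.5 mm play. It never went past the third notch in any check.
- **Button:** Upward force on the fingers eased steadily over about 6 mm as I let it up. At the bottom it met a hard stop at about 22 N. The housing top lies about 10 mm below the button top, so the stop was the button's own end of travel. The last image shows it back up.
- **Other items:** The smaller button was not touched. The last wrist image shows the row counter and tape roll where they were. I did not recheck every loose item individually, and the claw weight was out of view in that image.
- **Disagreement:** My first estimate of the button's height, from rough pixel positions, was 0.109 m. Contact by force gave about 0.118 m, so the fingers touched it slightly earlier than planned, with no harm seen. A refined camera measurement gave 0.1175 m once I left out one poor view, and 0.115 m with all of them.

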